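# Clamp a test cell with the outer ring, lock with the inner knob

## Robot

A 6-joint arm with a two-finger parallel gripper is mounted at the origin on the work surface. World frame = base frame: x ahead of the robot, y to its left, z up, the work surface at z = 0. Lengths are in m, angles in rad, forces in N, time in s.
With the tool pointing down it reaches from about 0.35 to 0.875 m from the base axis. Payload 4.2 kg.
Tool frame: the origin (TCP) lies between the finger pads; the fingertips stand 8 mm ahead of it and the grasp point (between the pads) lies 11 mm behind it; z points along the fingers, y is the direction in which the jaws open and shut (so a half turn about z gives the same grasp; the last joint's range is limited). The gripper opens to 87 mm and grips with 3 to 60 N. Pads are 19 mm wide; open, the fingers measure 117 mm over their backs; the gripper's body (75 mm by 190 mm) begins 51 mm behind the grasp point.
Start: joints at [1.48, 0.385, 0.008, 0, -1.194, -0.259], TCP at [0.214, 0.587, 0.231] pointing down, gripper open.
Joint ranges: [-3.14, 3.14], [-1.21, 2.06], [-1.07, 1.41], [-3.16, 2.05], [-2.99, -0.16], [-3.1, 3.1]. Speed limits (rad/s): [2.79, 2.79, 3.14, 3.14, 3.14, 3.14].

## Interface

Orientations are given as a 3x3 rotation matrix whose columns are the frame's x, y, z axes.
In Python, from station import r gives the robot as it stands.
- The arm moves only by the tool arm_command, never from a script. Its argument "moves" is a list of rows, each a list of 4 numbers: the shift along the tool's x, y, z as a fraction of full scale, then the turn about the tool's z as a fraction of full scale. A call has 1 to 10 rows; each row is the pose to reach, as a shift and turn from the pose commanded when the call began, along the tool's axes at that moment; what a row does not reach only later rows make up. Full scale, the value 1, is 1 m for a shift and pi/2 rad for a turn. A row lasts 1/10 s, in which the tool goes at most 50 mm and 8.59 degrees, less where a joint would pass 70% of its speed; a pose out of reach is approached as far as the arm can. A call with a number of a shift or a turn outside -1 to 1 is refused whole. A call with a gripper value outside its range is refused whole. "hand" is the closure, from 0 (fully open) to 1 (shut), set as the call begins (left out, the last holds). The fingers move at their own pace and stop on an object; the grip force is fixed at half the most. Time passes only in rows, so rows that repeat a pose let the fingers close. It gives the time, the measured TCP pose, the force and the opening at its end, in the units of the state.
- r.get_obs(): the state, without advancing time (a new reading comes with each control period).
- r.read_camera(name): name is "side" or "top"; returns a dict with "image" (480x640x3 uint8, red, green, blue), "fx", "fy", "cx", "cy" (pixels), "R" (3x3) and "t" (3): a world point X has camera coordinates R X + t. Camera axes: x right, y down, z forward; pixel columns grow to the right and rows downward; lengths in m; the calibration is good to about 2 mm. A picture is of the moment at which its call begins. There is no depth.
- r.finish_job(): hands the job in, once; it reports no verdict.
The state is a dict: "t": time; "qpos": joint angles; "joint_vel": joint speeds; "effort": joint torques, N m; "eef_pos": TCP position; "ee_rot": TCP orientation; "ft_force": force on the tool from outside, world axes, zero at the start; "moment": the same for the moment, N m; "grip_width": opening from 0.0 (shut) to 1.0 (fully open).
Only numpy, scipy, OpenCV 4.12 (cv2) and the standard library are available. Lean on these libraries where they do the work, as an engineer would, in place of code of your own. Each camera call takes 0.05 s, during which the arm holds its last target. There are 200 camera calls.

## Task

A small white test cell lies loose in the specimen vice. Turn the large outer ring of the concentric control clockwise until the sprung jaw holds the cell against the backstop with about 13 N (never more than 25 N), leaving the inner knob as it is; then turn only the inner bar knob clockwise to its stop to lock the setting, without touching the outer ring any more, and let go. Leave the things standing around the vice alone.

Things in the scene. Friction and masses are not known exactly. Their poses are not given: they have to be found in the camera images.
- fixture: Vice fixed to the bench: base plate 265 x 90 x 12 mm; round pedestal (radius 18, top at 38 mm) carries both controls. Origin on the bench under their vertical axis; z up, x from there along the plate (-43 to 222 mm) past jaw and cell to the fixed backstop, all under 50 mm high. The backstop's face is 167 to 175 mm from the axis, set anew each time and not measured.
- ring: OUTER control: black fluted ring, diameter 52, 24 mm high (40 to 64 mm over the bench), free below. Origin at its centre on the axis; x (to its white mark) along the fixture's x at the start. Clockwise from above drives the jaw to the backstop, 14 mm/rad; the cell is pinched after 0.5 to 1.1 rad. Friction 0.36 N m while turning (less is felt when pausing); stays where left. Pinching adds 0.014 N m per N of clamping force.
- lock_grip (a point): INNER control: aluminium bar knob over the middle of the ring, 36 mm long, 12 mm wide, 24 mm high (70 to 94 mm over the bench; a 6 mm gap over the ring's top). This point is the bar's centre on the axis, 82 mm over the bench; x along the bar, y across it, z up; it turns with the knob.
- lock (a joint): Angle of the inner bar knob, rad: 0 to 0.1 at the start (unlocked, bar nearly along the fixture's x), grows clockwise seen from above, rigid stop at 1.2 (locked). Friction torque about 0.06 N m.
- jaw: Sliding steel jaw 18 x 42 x 30 mm driven by the ring, with a sprung black pad in front (40 x 26 mm, spring 8 N/mm, 8 mm travel), so clamping force grows about 100 N per rad of ring once the cell is pinched. Origin at the middle of the jaw's underside, 13 mm over the bench, 86 mm from the axis at the start; the free pad's face is 24 mm further along x.
- specimen: White plastic test cell, 50 mm (along the vice) x 40 x 30 mm, about 90 g, loose on the base plate between two low guide rails (2 mm play each side). Origin at its centre, 27 mm over the bench; x along its length, z up.
- mouse: Black computer mouse, 105 x 60 x 26 mm, lying on the bench; origin at the middle of its underside. Leave it alone.
- weight: Steel knob weight, 38 mm in diameter, 60 mm high, standing on the bench; origin at the middle of its underside. Leave it alone.
- jar: Jar, 56 mm in diameter, 75 mm high, standing on the bench; origin at the middle of its underside. Leave it alone.
Mind the look-alikes: they are no part of the job. Leave any yellow look-alike of the specimen alone.

How it is judged:
By the outcome, as a careful person would: the job done as asked, in the order asked, and still so for the second after the job is handed in, with the robot touching nothing.
It also fails if it takes over 72 s, if anything falls off the work surface, if the arm or the gripper's body presses on something with over 40 N, if the wrist force passes 120 N, or if a joint passes its speed limit or range.

## Working session

There is one attempt and no reset: what is moved stays moved. The work goes in short steps, Python scripts to look and compute and a tool call to move; the robot and the scene stay as the last step left them, time stands still between calls to the robot, and variables do not carry over. Pictures are saved under pics/ and viewed, about 8 in all and at most 12, crops included, and the job is handed in when it is done.

Besides the shell and the picture viewer there is one more tool, called by a JSON object that holds its "name" and its "arguments", one argument or row to a line. arm_command: Moves the arm, as the interface text tells. Its arguments: {"type":"object","properties":{"moves":{"type":"array"},"hand":{"type":"number"}},"required":["moves"]}

```bash
mkdir -p pics; ls
python3 - <<'E'
from station import r
import cv2,numpy as np
o=r.get_obs()
for k,v in o.items(): print(k,np.round(v,3).tolist())
for n in("side","top"):
    c=r.read_camera(n); cv2.imwrite(f"pics/{n}0.png",c["image"][:,:,::-1])
    print(n,c["fx"],c["fy"],c["cx"],c["cy"],np.round(c["R"],3).tolist(),np.round(c["t"],3).tolist(), -c["R"].T@c["t"])
E
```

```text
pics
t 0.0
qpos [1.48, 0.386, 0.007, -0.001, -1.194, -0.259]
joint_vel [-0.001, -0.001, -0.001, 0.001, 0.001, 0.001]
effort [-0.0, -39.067, 18.741, 4.22, 0.011, -0.0]
eef_pos [0.214, 0.587, 0.229]
ee_rot [[0.939, -0.343, -0.001], [-0.343, -0.939, -0.002], [0.0, 0.002, -1.0]]
ft_force [0.637, 0.812, -0.745]
moment [0.055, -0.02, 0.031]
grip_width 0.999
side 600.7987626770009 600.7987626770009 313.21483479128926 237.47306345472745 [[-0.843, -0.538, -0.008], [-0.408, 0.648, -0.644], [0.351, -0.539, -0.765]] [0.57, 0.247, 1.057] [0.20977851 0.71655802 0.97226813]
top 558.0028627789812 558.0028627789812 307.95819461389095 241.32215929324866 [[0.003, -1.0, -0.018], [-0.984, -0.0, -0.179], [0.179, 0.018, -0.984]] [0.106, 0.615, 1.155] [0.398674   0.08441206 1.24831267]
```

View pics/side0.png

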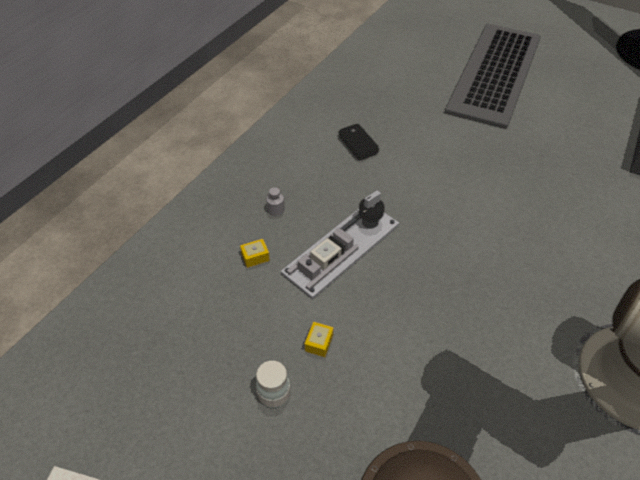

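View pics/top0.png

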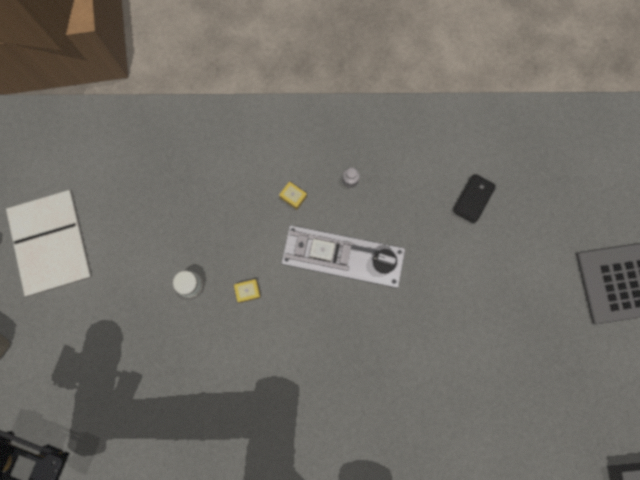

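Top view: plate corners are at about (290,227), (404,248), (398,286) and (283,265), with the ring at (384,261). In the side view the ring is at (371,208). Next I'll fit the plate and the bar.

```bash
cat > h.py <<'E'
import numpy as np,cv2
from station import r
def ray(c,uv,z):
    d=np.linalg.inv(c["R"])@np.array([(uv[0]-c["cx"])/c["fx"],(uv[1]-c["cy"])/c["fy"],1.])
    o=-c["R"].T@c["t"]; return o+d*(z-o[2])/d[2]
def proj(c,X):
    p=c["R"]@np.array(X)+c["t"]; return np.array([c["fx"]*p[0]/p[2]+c["cx"],c["fy"]*p[1]/p[2]+c["cy"]])
E
python3 - <<'E'
from h import *
for n,box in(("top",(270,215,420,300)),("side",(275,180,410,300))):
    c=r.read_camera(n); x0,y0,x1,y1=box
    im=c["image"][y0:y1,x0:x1]; g=im.min(2)
    m=(g>135).astype(np.uint8); m=cv2.morphologyEx(m,cv2.MORPH_CLOSE,np.ones((5,5)))
    k=max(cv2.findContours(m,0,2)[0],key=cv2.contourArea)[:,0,:]+[x0,y0]
    P=np.array([ray(c,p,0.012)[:2] for p in k])
    (ctr,sz,ang)=cv2.minAreaRect((P*1000).astype(np.float32)); print(n,ctr,sz,ang)
    b=cv2.boxPoints((ctr,sz,ang))/1000
    # dark ring
    d=(im.max(2)<60).astype(np.uint8)
    k=max(cv2.findContours(d,0,2)[0],key=cv2.contourArea)[:,0,:]+[x0,y0]
    (u,v),R=cv2.minEnclosingCircle(k.astype(np.float32)); print("ring px",u,v,R, ray(c,(u,v),.058))
    big=cv2.resize(im,None,fx=5,fy=5,interpolation=cv2.INTER_CUBIC)
    for q in b:
        p=(proj(c,[*q,.012])-[x0,y0])*5; cv2.circle(big,tuple(int(v) for v in p),4,(255,0,0),-1)
    cv2.imwrite(f"pics/{n}1.png",big[:600,:800,::-1])
E
```

```text
top (590.5353393554688, 29.245712280273438) (265.6762390136719, 90.28475952148438) 78.32965087890625
ring px 383.5 263.0 9.962529182434082 [ 0.56754206 -0.05581693  0.058     ]
side (589.6554565429688, 26.960403442382812) (264.1844482421875, 89.26210021972656) 78.2921371459961
ring px 363.0 215.5 23.307823181152344 [ 0.57492298 -0.03182228  0.058     ]
```

View pics/top1.png

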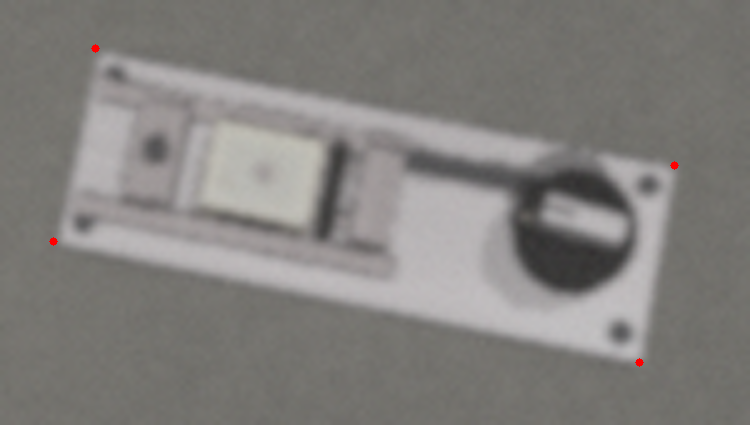

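The two views agree: the axis is near (0.572, -0.0595), the fixture's x heading is 78.3°, and the fitted plate sizes are right. I'll move above the ring.

{"name": "arm_command", "arguments": {
  "moves": [
    [0.34,0.295,0,0],
    [0.34,0.295,0,0],
    [0.34,0.295,0,0],
    [0.34,0.295,0,0],
    [0.34,0.295,0,0],
    [0.34,0.295,0,0],
    [0.34,0.295,0,0],
    [0.34,0.295,0,0],
    [0.34,0.295,0,0],
    [0.34,0.295,0,0]
  ],
  "hand": 0
}}

```text
t: 1.2
eef_pos: [0.4338, 0.189, 0.2304]
ee_rot: [[0.937, -0.35, -0.001], [-0.35, -0.937, -0.001], [-0.0, 0.001, -1.0]]
ft_force: [-1.0, 1.3, -0.0]
grip_width: 0.999
```

{"name": "arm_command", "arguments": {
  "moves": [
    [0.218,0.189,0.07,0.518],
    [0.218,0.189,0.07,0.518],
    [0.218,0.189,0.07,0.518],
    [0.218,0.189,0.07,0.518],
    [0.218,0.189,0.07,0.518],
    [0.218,0.189,0.07,0.518],
    [0.218,0.189,0.07,0.518],
    [0.218,0.189,0.07,0.518],
    [0.218,0.189,0.07,0.518]
  ]
}}

```text
t: 2.1
eef_pos: [0.5723, -0.0579, 0.1607]
ee_rot: [[0.397, -0.918, 0.0], [-0.918, -0.397, 0.0], [-0.0, -0.0, -1.0]]
ft_force: [0.7, -0.0, 0.5]
grip_width: 1.003
```

```bash
cat >> h.py <<'E'
def st():
    o=r.get_obs(); R=np.array(o["ee_rot"])
    print("t",round(float(o["t"]),2),"q",np.round(o["qpos"],2).tolist(),"p",np.round(o["eef_pos"],4).tolist(),"head",round(float(np.degrees(np.arctan2(R[1,0],R[0,0]))),2),"zax",np.round(R[:,2],4).tolist())
    print("F",np.round(o["ft_force"],2).tolist(),"Ftool",np.round(R.T@o["ft_force"],2).tolist(),"M",np.round(o["moment"],3).tolist(),"w",round(float(o["grip_width"])*87,2)); return o,R
E
python3 - <<'E'
from h import *
st()
out=[]
for n,z in(("top",.08),("side",.08)):
    c=r.read_camera(n); u,v=proj(c,[.572,-.0595,z]).astype(int)
    out.append(cv2.resize(c["image"][v-65:v+65,u-45:u+45],None,fx=4,fy=4,interpolation=cv2.INTER_CUBIC))
cv2.imwrite("pics/a.png",np.hstack(out)[:,:,::-1])
E
```

```text
t 2.1 q [0.18, 0.36, -0.22, -0.0, -0.99, 0.23] p [0.5723, -0.0579, 0.1607] head -66.59 zax [0.0, 0.0001, -1.0]
F [0.68, -0.03, 0.51] Ftool [0.3, -0.61, -0.51] M [0.067, 0.006, -0.054] w 87.24
```

View pics/a.png

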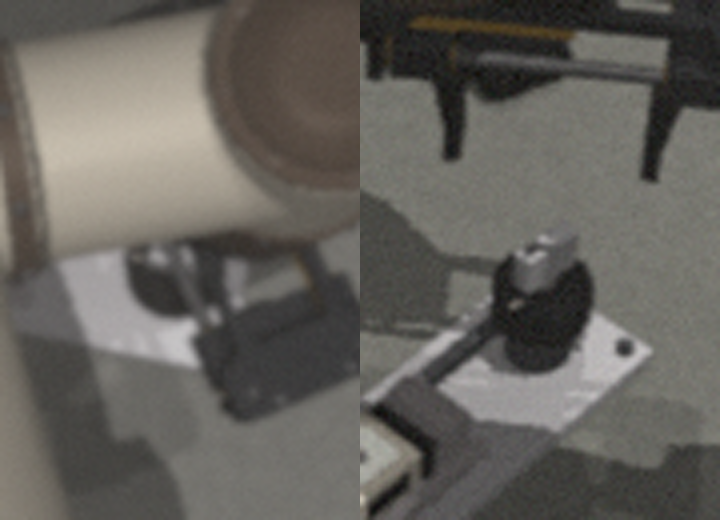

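The side view shows the open fingers at about (455,155) and (650,180) straddling the ring and bar. I'll go down to TCP z of about 0.044 and check before gripping.

{"name": "arm_command", "arguments": {
  "moves": [
    [0,0,0.03,0],
    [0,0,0.06,0],
    [0,0,0.085,0],
    [0,0,0.1,0],
    [0,0,0.11,0],
    [0,0,0.115,0],
    [0,0,0.115,0],
    [0,0,0.115,0]
  ]
}}

```text
t: 3.0
eef_pos: [0.5732, -0.0585, 0.0465]
ee_rot: [[0.397, -0.918, 0.002], [-0.918, -0.397, 0.0], [0.001, -0.002, -1.0]]
ft_force: [-0.1, -0.5, 0.3]
grip_width: 1.001
```

Run:
```python
from h import *
st()
out=[]
for n,z in(("side",.06),):
    c=r.read_camera(n); u,v=proj(c,[.572,-.0595,z]).astype(int)
    cv2.imwrite("pics/b.png",cv2.resize(c["image"][v-50:v+50,u-65:u+65],None,fx=6,fy=6,interpolation=cv2.INTER_CUBIC)[:,:,::-1])
```

```text
t 3.0 q [0.18, 0.5, -0.34, 0.0, -0.74, 0.23] p [0.5732, -0.0585, 0.0465] head -66.62 zax [0.0019, 0.0001, -1.0]
F [-0.06, -0.46, 0.26] Ftool [0.4, 0.24, -0.26] M [0.047, -0.026, 0.021] w 87.09
```

View pics/b.png

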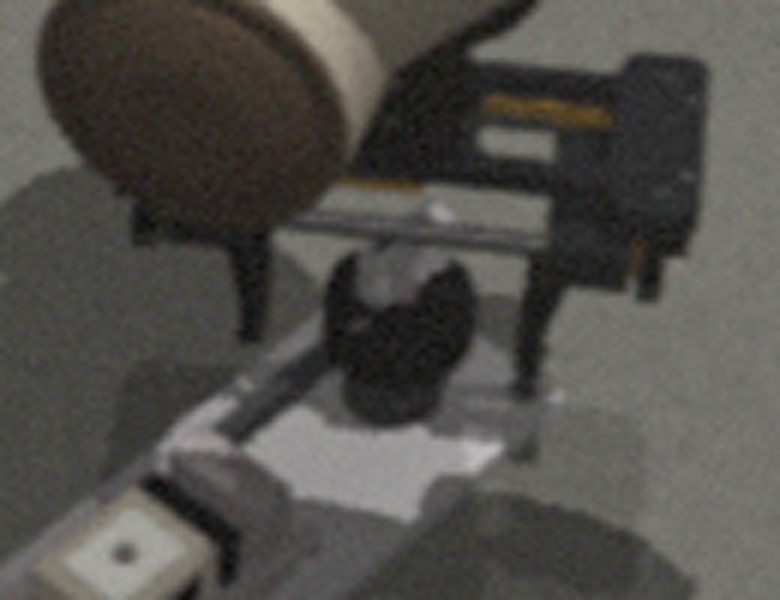

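Fingers at (250,300) and (528,350) straddle the ring, which is centred at (400,320), and the body is clear of the bar. I'll close the gripper and read the lateral force.

{"name": "arm_command", "arguments": {
  "moves": [
    [0,0,0,0],
    [0,0,0,0],
    [0,0,0,0],
    [0,0,0,0],
    [0,0,0,0],
    [0,0,0,0]
  ],
  "hand": 1
}}

```text
t: 3.65
eef_pos: [0.5711, -0.0594, 0.0454]
ee_rot: [[0.396, -0.918, -0.004], [-0.918, -0.396, -0.001], [-0.001, 0.004, -1.0]]
ft_force: [-2.5, -2.6, 3.2]
grip_width: 0.593
```

```bash
python3 -c "
from h import *
st()"
```

```text
t 3.65 q [0.18, 0.5, -0.34, 0.0, -0.74, 0.23] p [0.5711, -0.0594, 0.0454] head -66.65 zax [-0.0035, -0.001, -1.0]
F [-2.52, -2.57, 3.19] Ftool [1.36, 3.35, -3.17] M [-0.579, 0.808, 0.062] w 51.57
```

Width is 51.6 mm, so the ring is gripped. The axis is about 2 mm further along tool +y, so I'll shift there and begin turning.

{"name": "arm_command", "arguments": {
  "moves": [
    [0,0.001,0,0],
    [0,0.002,0,0],
    [0,0.002,0,0.02],
    [0,0.002,0,0.04],
    [0,0.002,0,0.06],
    [0,0.002,0,0.08],
    [0,0.002,0,0.1]
  ]
}}

```text
t: 4.35
eef_pos: [0.5709, -0.0595, 0.0454]
ee_rot: [[0.248, -0.969, 0.0], [-0.969, -0.248, -0.0], [0.0, -0.0, -1.0]]
ft_force: [0.0, -0.1, -0.2]
grip_width: 0.59
```

```bash
python3 -c "
from h import *
st()"
```

```text
t 4.35 q [0.18, 0.5, -0.34, 0.0, -0.73, 0.07] p [0.5709, -0.0595, 0.0454] head -75.64 zax [0.0003, -0.0002, -1.0]
F [0.04, -0.08, -0.17] Ftool [0.08, -0.02, 0.17] M [-0.194, 0.233, 0.362] w 51.36
```

Mz is 0.36 N m, matching the stated ring friction, and lateral force is near zero. I'll continue.

{"name": "arm_command", "arguments": {
  "moves": [
    [0,0,0,0.02],
    [0,0,0,0.04],
    [0,0,0,0.06],
    [0,0,0,0.08],
    [0,0,0,0.1],
    [0,0,0,0.12],
    [0,0,0,0.14],
    [0,0,0,0.16]
  ]
}}

```text
t: 5.15
eef_pos: [0.5706, -0.0595, 0.0454]
ee_rot: [[-0.001, -1.0, -0.0], [-1.0, 0.001, -0.0], [0.0, 0.0, -1.0]]
ft_force: [0.1, -1.3, 0.4]
grip_width: 0.589
```

```bash
cat > look.py <<'E'
from h import *
import sys
st()
if len(sys.argv)>1:
    c=r.read_camera("side"); u,v=proj(c,[.591,.03,.03]).astype(int)
    cv2.imwrite(sys.argv[1],cv2.resize(c["image"][v-50:v+50,u-60:u+70],None,fx=6,fy=6,interpolation=cv2.INTER_CUBIC)[:,:,::-1])
E
python3 look.py pics/c.png
```

```text
t 5.15 q [0.18, 0.5, -0.34, 0.0, -0.73, -0.18] p [0.5706, -0.0595, 0.0454] head -90.05 zax [-0.0002, -0.0002, -1.0]
F [0.08, -1.28, 0.44] Ftool [1.28, -0.08, -0.44] M [-0.059, 0.345, 0.408] w 51.24
```

View pics/c.png

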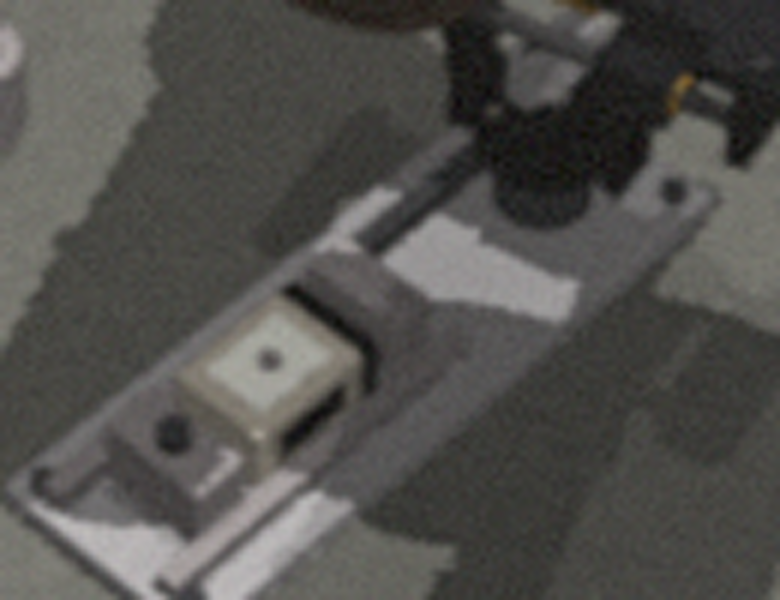

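The jaw pad is close behind the cell and the cell is close to the backstop at (200,440). Rotation so far is 0.409 rad. I'll take small steps now, reading the moment while it turns.

{"name": "arm_command", "arguments": {
  "moves": [
    [0,0,0,0.007],
    [0,0,0,0.014],
    [0,0,0,0.021],
    [0,0,0,0.028],
    [0,0,0,0.035]
  ]
}}

```text
t: 5.7
eef_pos: [0.5706, -0.0595, 0.0454]
ee_rot: [[-0.057, -0.998, -0.0], [-0.998, 0.057, 0.0], [-0.0, 0.0, -1.0]]
ft_force: [-1.4, -0.2, -0.9]
grip_width: 0.592
```

```bash
python3 look.py
```

```text
t 5.7 q [0.18, 0.5, -0.34, -0.0, -0.73, -0.23] p [0.5706, -0.0595, 0.0454] head -93.25 zax [-0.0002, 0.0001, -1.0]
F [-1.42, -0.17, -0.92] Ftool [0.25, 1.41, 0.92] M [0.046, 0.345, 0.385] w 51.46
```

{"name": "arm_command", "arguments": {
  "moves": [
    [0,0,0,0.007],
    [0,0,0,0.014],
    [0,0,0,0.021],
    [0,0,0,0.028]
  ]
}}

```text
t: 6.1
eef_pos: [0.5705, -0.0595, 0.0454]
ee_rot: [[-0.101, -0.995, -0.0], [-0.995, 0.101, 0.0], [-0.0, 0.0, -1.0]]
ft_force: [-0.8, -0.2, -1.2]
grip_width: 0.593
```

```bash
python3 look.py
```

```text
t 6.1 q [0.18, 0.5, -0.34, -0.0, -0.73, -0.28] p [0.5705, -0.0595, 0.0454] head -95.79 zax [-0.0003, 0.0001, -1.0]
F [-0.75, -0.2, -1.24] Ftool [0.27, 0.73, 1.24] M [0.189, 0.354, 0.376] w 51.55
```

{"name": "arm_command", "arguments": {
  "moves": [
    [0,0,0,0.007],
    [0,0,0,0.014],
    [0,0,0,0.021]
  ]
}}

```text
t: 6.4
eef_pos: [0.5705, -0.0595, 0.0454]
ee_rot: [[-0.134, -0.991, -0.0], [-0.991, 0.134, 0.0], [-0.0, 0.0, -1.0]]
ft_force: [-0.7, 0.6, -2.8]
grip_width: 0.587
```

```bash
python3 look.py
```

```text
t 6.4 q [0.18, 0.5, -0.34, -0.0, -0.73, -0.31] p [0.5705, -0.0595, 0.0454] head -97.68 zax [-0.0004, 0.0001, -1.0]
F [-0.66, 0.6, -2.83] Ftool [-0.51, 0.73, 2.83] M [0.315, 0.398, 0.386] w 51.07
```

{"name": "arm_command", "arguments": {
  "moves": [
    [0,0,0,0.007],
    [0,0,0,0.014],
    [0,0,0,0.021]
  ]
}}

```text
t: 6.7
eef_pos: [0.5705, -0.0595, 0.0454]
ee_rot: [[-0.166, -0.986, -0.0], [-0.986, 0.166, 0.0], [0.0, 0.0, -1.0]]
ft_force: [-1.1, 1.1, -2.0]
grip_width: 0.591
```

```bash
python3 look.py
```

```text
t 6.7 q [0.18, 0.5, -0.34, -0.0, -0.73, -0.35] p [0.5705, -0.0595, 0.0454] head -99.57 zax [-0.0004, 0.0001, -1.0]
F [-1.13, 1.07, -1.97] Ftool [-0.87, 1.29, 1.97] M [0.387, 0.472, 0.331] w 51.43
```

{"name": "arm_command", "arguments": {
  "moves": [
    [0,0,0,0.007],
    [0,0,0,0.014],
    [0,0,0,0.021]
  ]
}}

```text
t: 7.0
eef_pos: [0.5704, -0.0595, 0.0454]
ee_rot: [[-0.199, -0.98, -0.0], [-0.98, 0.199, 0.0], [0.0, 0.001, -1.0]]
ft_force: [-1.8, 0.9, -1.2]
grip_width: 0.586
```

```bash
python3 look.py
```

```text
t 7.0 q [0.18, 0.5, -0.34, -0.0, -0.73, -0.38] p [0.5704, -0.0595, 0.0454] head -101.46 zax [-0.0005, 0.0001, -1.0]
F [-1.77, 0.91, -1.23] Ftool [-0.54, 1.92, 1.23] M [0.532, 0.586, 0.385] w 50.97
```

{"name": "arm_command", "arguments": {
  "moves": [
    [0,0,0,0.007],
    [0,0,0,0.014],
    [0,0,0,0.021]
  ]
}}

```text
t: 7.3
eef_pos: [0.5704, -0.0595, 0.0454]
ee_rot: [[-0.231, -0.973, -0.001], [-0.973, 0.231, 0.0], [0.0, 0.001, -1.0]]
ft_force: [-1.7, 2.5, -1.7]
grip_width: 0.586
```

```bash
python3 look.py
```

```text
t 7.3 q [0.18, 0.5, -0.34, -0.0, -0.73, -0.41] p [0.5704, -0.0595, 0.0454] head -103.35 zax [-0.0006, 0.0001, -1.0]
F [-1.68, 2.47, -1.71] Ftool [-2.01, 2.21, 1.71] M [0.65, 0.687, 0.394] w 50.99
```

{"name": "arm_command", "arguments": {
  "moves": [
    [0,0,0,0.007],
    [0,0,0,0.014],
    [0,0,0,0.021]
  ]
}}

```text
t: 7.6
eef_pos: [0.5704, -0.0595, 0.0454]
ee_rot: [[-0.263, -0.965, -0.001], [-0.965, 0.263, 0.0], [0.0, 0.001, -1.0]]
ft_force: [-1.3, 1.7, -2.0]
grip_width: 0.59
```

```bash
python3 look.py
```

```text
t 7.6 q [0.18, 0.5, -0.34, -0.0, -0.73, -0.44] p [0.5704, -0.0595, 0.0454] head -105.24 zax [-0.0006, 0.0, -1.0]
F [-1.33, 1.72, -2.0] Ftool [-1.31, 1.74, 2.0] M [0.807, 0.908, 0.405] w 51.35
```

{"name": "arm_command", "arguments": {
  "moves": [
    [0,0,0,0.007],
    [0,0,0,0.014],
    [0,0,0,0.021]
  ]
}}

```text
t: 7.9
eef_pos: [0.5704, -0.0595, 0.0455]
ee_rot: [[-0.295, -0.956, -0.001], [-0.956, 0.295, 0.0], [0.0, 0.001, -1.0]]
ft_force: [-2.9, 2.8, -1.6]
grip_width: 0.588
```

```bash
python3 look.py
```

```text
t 7.9 q [0.18, 0.5, -0.34, -0.0, -0.73, -0.48] p [0.5704, -0.0595, 0.0455] head -107.13 zax [-0.0006, 0.0001, -1.0]
F [-2.89, 2.8, -1.63] Ftool [-1.82, 3.58, 1.63] M [0.912, 0.952, 0.352] w 51.12
```

Lateral load is building slowly, so I'll correct the centre a little along the felt force and keep stepping.

{"name": "arm_command", "arguments": {
  "moves": [
    [-0.0005,0.001,0,0.007],
    [-0.001,0.002,0,0.014],
    [-0.001,0.002,0,0.021]
  ]
}}

```text
t: 8.2
eef_pos: [0.5703, -0.0593, 0.0455]
ee_rot: [[-0.326, -0.946, 0.002], [-0.946, 0.326, -0.002], [0.001, -0.003, -1.0]]
ft_force: [2.8, -5.4, -6.5]
grip_width: 0.59
```

```bash
python3 look.py
```

```text
t 8.2 q [0.18, 0.49, -0.35, 0.0, -0.73, -0.51] p [0.5703, -0.0593, 0.0455] head -109.0 zax [0.0024, -0.0015, -1.0]
F [2.85, -5.37, -6.54] Ftool [4.15, -4.42, 6.55] M [-1.482, -0.358, 0.333] w 51.29
```

{"name": "arm_command", "arguments": {
  "moves": [
    [0,0,0,0.007],
    [0,0,0,0.014],
    [0,0,0,0.021]
  ]
}}

```text
t: 8.5
eef_pos: [0.5703, -0.0593, 0.0455]
ee_rot: [[-0.357, -0.934, 0.002], [-0.934, 0.357, -0.001], [0.0, -0.003, -1.0]]
ft_force: [2.5, -4.2, -6.5]
grip_width: 0.591
```

```bash
python3 look.py
```

```text
t 8.5 q [0.18, 0.49, -0.35, 0.0, -0.73, -0.55] p [0.5703, -0.0593, 0.0455] head -110.9 zax [0.0022, -0.0014, -1.0]
F [2.46, -4.24, -6.52] Ftool [3.08, -3.79, 6.53] M [-1.404, -0.233, 0.327] w 51.41
```

{"name": "arm_command", "arguments": {
  "moves": [
    [0,0,0,0.007],
    [0,0,0,0.014],
    [0,0,0,0.021]
  ]
}}

```text
t: 8.8
eef_pos: [0.5702, -0.0593, 0.0455]
ee_rot: [[-0.387, -0.922, 0.002], [-0.922, 0.387, -0.001], [0.0, -0.003, -1.0]]
ft_force: [1.1, -5.4, -6.6]
grip_width: 0.59
```

```bash
python3 look.py pics/d.png
```

```text
t 8.8 q [0.18, 0.49, -0.35, 0.0, -0.73, -0.58] p [0.5702, -0.0593, 0.0455] head -112.79 zax [0.0022, -0.0013, -1.0]
F [1.06, -5.35, -6.65] Ftool [4.52, -3.04, 6.65] M [-1.311, -0.258, 0.348] w 51.36
```

View pics/d.png

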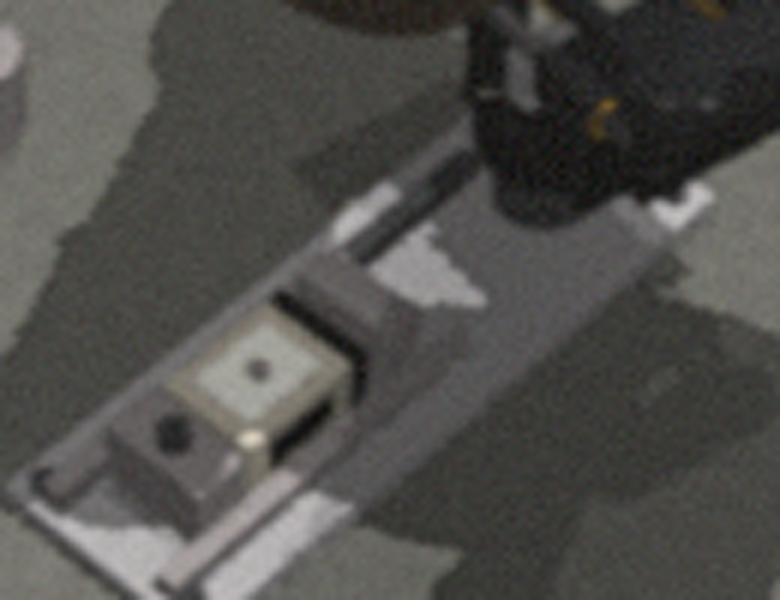

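The cell's centre mark moved from (268,358) to (258,370), so it is being pushed towards the backstop with only a small gap left. My correction overshot, so I'll undo half of it and continue.

{"name": "arm_command", "arguments": {
  "moves": [
    [0.0005,-0.001,0,0.007],
    [0.0005,-0.001,0,0.014],
    [0.0005,-0.001,0,0.021]
  ]
}}

```text
t: 9.15
eef_pos: [0.5702, -0.0594, 0.0455]
ee_rot: [[-0.418, -0.909, 0.001], [-0.909, 0.418, -0.001], [0.0, -0.001, -1.0]]
ft_force: [1.0, -3.4, -6.4]
grip_width: 0.589
```

```bash
python3 look.py
```

```text
t 9.15 q [0.18, 0.5, -0.34, 0.0, -0.73, -0.61] p [0.5702, -0.0594, 0.0455] head -114.69 zax [0.0009, -0.0005, -1.0]
F [1.05, -3.45, -6.45] Ftool [2.7, -2.39, 6.45] M [-1.061, -0.191, 0.406] w 51.25
```

{"name": "arm_command", "arguments": {
  "moves": [
    [0,0,0,0.007],
    [0,0,0,0.014],
    [0,0,0,0.021]
  ]
}}

```text
t: 9.45
eef_pos: [0.5702, -0.0593, 0.0455]
ee_rot: [[-0.447, -0.894, 0.001], [-0.894, 0.447, -0.001], [0.0, -0.001, -1.0]]
ft_force: [1.4, -5.3, -6.9]
grip_width: 0.59
```

```bash
python3 look.py
```

```text
t 9.45 q [0.18, 0.5, -0.34, 0.0, -0.73, -0.64] p [0.5702, -0.0593, 0.0455] head -116.57 zax [0.0007, -0.0005, -1.0]
F [1.45, -5.3, -6.94] Ftool [4.09, -3.66, 6.94] M [-1.281, -0.3, 0.368] w 51.33
```

{"name": "arm_command", "arguments": {
  "moves": [
    [0,0,0,0.007],
    [0,0,0,0.014],
    [0,0,0,0.021]
  ]
}}

```text
t: 9.75
eef_pos: [0.5701, -0.0593, 0.0455]
ee_rot: [[-0.477, -0.879, 0.001], [-0.879, 0.477, -0.001], [0.0, -0.001, -1.0]]
ft_force: [1.3, -4.8, -6.3]
grip_width: 0.587
```

```bash
python3 look.py
```

```text
t 9.75 q [0.18, 0.49, -0.34, 0.0, -0.73, -0.68] p [0.5701, -0.0593, 0.0455] head -118.46 zax [0.0007, -0.0005, -1.0]
F [1.3, -4.78, -6.32] Ftool [3.58, -3.42, 6.32] M [-1.232, -0.267, 0.357] w 51.05
```

{"name": "arm_command", "arguments": {
  "moves": [
    [0,0,0,0.007],
    [0,0,0,0.014],
    [0,0,0,0.021]
  ]
}}

```text
t: 10.05
eef_pos: [0.5701, -0.0593, 0.0455]
ee_rot: [[-0.505, -0.863, 0.001], [-0.863, 0.505, -0.0], [0.0, -0.001, -1.0]]
ft_force: [2.2, -5.3, -6.7]
grip_width: 0.59
```

```bash
python3 look.py
```

```text
t 10.05 q [0.18, 0.49, -0.34, 0.0, -0.73, -0.71] p [0.5701, -0.0593, 0.0455] head -120.35 zax [0.0006, -0.0005, -1.0]
F [2.17, -5.28, -6.69] Ftool [3.46, -4.54, 6.69] M [-1.264, -0.307, 0.358] w 51.31
```

{"name": "arm_command", "arguments": {
  "moves": [
    [0,0,0,0.007],
    [0,0,0,0.014],
    [0,0,0,0.021]
  ]
}}

```text
t: 10.35
eef_pos: [0.5701, -0.0593, 0.0455]
ee_rot: [[-0.533, -0.846, 0.001], [-0.846, 0.533, -0.0], [0.0, -0.001, -1.0]]
ft_force: [0.5, -4.8, -7.8]
grip_width: 0.592
```

```bash
python3 look.py
```

```text
t 10.35 q [0.18, 0.49, -0.34, 0.0, -0.73, -0.74] p [0.5701, -0.0593, 0.0455] head -122.24 zax [0.0006, -0.0004, -1.0]
F [0.51, -4.84, -7.75] Ftool [3.82, -3.01, 7.75] M [-1.242, -0.245, 0.37] w 51.47
```

{"name": "arm_command", "arguments": {
  "moves": [
    [0,0,0,0.007],
    [0,0,0,0.014]
  ]
}}

```text
t: 10.55
eef_pos: [0.5701, -0.0593, 0.0455]
ee_rot: [[-0.552, -0.834, 0.001], [-0.834, 0.552, -0.0], [0.0, -0.001, -1.0]]
ft_force: [1.1, -4.7, -6.2]
grip_width: 0.588
```

```bash
python3 look.py
```

```text
t 10.55 q [0.18, 0.49, -0.34, 0.0, -0.73, -0.76] p [0.5701, -0.0593, 0.0455] head -123.5 zax [0.0006, -0.0005, -1.0]
F [1.05, -4.7, -6.22] Ftool [3.33, -3.46, 6.22] M [-1.143, -0.255, 0.395] w 51.17
```

{"name": "arm_command", "arguments": {
  "moves": [
    [0,0,0,0.007],
    [0,0,0,0.014]
  ]
}}

```text
t: 10.75
eef_pos: [0.57, -0.0592, 0.0455]
ee_rot: [[-0.57, -0.822, 0.001], [-0.822, 0.57, -0.0], [0.0, -0.001, -1.0]]
ft_force: [1.4, -4.9, -7.1]
grip_width: 0.589
```

```bash
python3 look.py|sed 's/.*q.*head/head/'
```

```text
head -124.76 zax [0.0005, -0.0004, -1.0]
F [1.38, -4.94, -7.12] Ftool [3.26, -3.95, 7.13] M [-1.21, -0.277, 0.391] w 51.21
```

{"name": "arm_command", "arguments": {
  "moves": [
    [0,0,0,0.007],
    [0,0,0,0.014]
  ]
}}

```text
t: 10.95
eef_pos: [0.57, -0.0592, 0.0455]
ee_rot: [[-0.588, -0.809, 0.001], [-0.809, 0.588, -0.0], [0.0, -0.001, -1.0]]
ft_force: [1.4, -5.6, -6.5]
grip_width: 0.59
```

```bash
python3 look.py|sed 's/.*q.*head/head/'
```

```text
head -126.02 zax [0.0005, -0.0004, -1.0]
F [1.38, -5.57, -6.51] Ftool [3.69, -4.39, 6.51] M [-1.158, -0.229, 0.36] w 51.33
```

{"name": "arm_command", "arguments": {
  "moves": [
    [0,0,0,0.007],
    [0,0,0,0.014]
  ]
}}

```text
t: 11.15
eef_pos: [0.57, -0.0592, 0.0455]
ee_rot: [[-0.606, -0.796, 0.0], [-0.796, 0.606, -0.0], [0.0, -0.001, -1.0]]
ft_force: [0.1, -4.7, -6.9]
grip_width: 0.589
```

```bash
python3 look.py pics/e.png|sed 's/.*q.*head/head/'
```

```text
head -127.27 zax [0.0005, -0.0004, -1.0]
F [0.1, -4.69, -6.92] Ftool [3.67, -2.92, 6.93] M [-1.168, -0.293, 0.437] w 51.25
```

View pics/e.png

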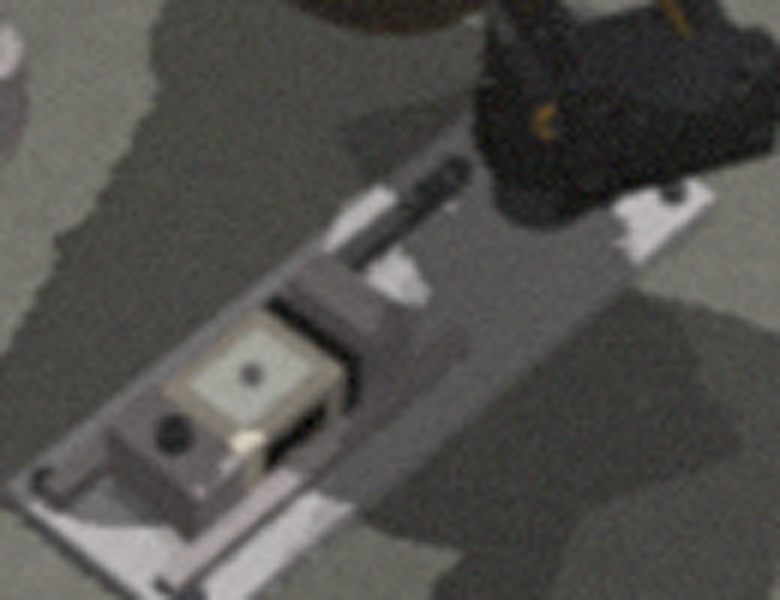

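The cell at (252,375) now looks flush with the backstop, at 1.059 rad, and Mz is starting to rise (0.437). I'll go in fine steps.

{"name": "arm_command", "arguments": {
  "moves": [
    [0,0,0,0.007],
    [0,0,0,0.014]
  ]
}}

```text
t: 11.4
eef_pos: [0.57, -0.0592, 0.0455]
ee_rot: [[-0.623, -0.782, 0.0], [-0.782, 0.623, -0.0], [0.0, -0.001, -1.0]]
ft_force: [1.8, -6.6, -7.1]
grip_width: 0.592
```

```bash
python3 look.py|sed 's/.*q.*head/head/'
```

```text
head -128.52 zax [0.0004, -0.0004, -1.0]
F [1.81, -6.62, -7.05] Ftool [4.05, -5.53, 7.05] M [-1.187, -0.261, 0.43] w 51.53
```

{"name": "arm_command", "arguments": {
  "moves": [
    [0,0,0,0.007],
    [0,0,0,0.014]
  ]
}}

```text
t: 11.6
eef_pos: [0.57, -0.0592, 0.0455]
ee_rot: [[-0.64, -0.769, 0.0], [-0.769, 0.64, -0.0], [0.0, -0.001, -1.0]]
ft_force: [1.9, -4.5, -6.2]
grip_width: 0.59
```

```bash
python3 look.py|sed 's/.*q.*head/head/'
```

```text
head -129.78 zax [0.0004, -0.0004, -1.0]
F [1.89, -4.5, -6.23] Ftool [2.25, -4.33, 6.23] M [-1.125, -0.215, 0.472] w 51.32
```

{"name": "arm_command", "arguments": {
  "moves": [
    [0,0,0,0.007],
    [0,0,0,0.014]
  ]
}}

```text
t: 11.8
eef_pos: [0.5699, -0.0592, 0.0455]
ee_rot: [[-0.656, -0.754, 0.0], [-0.754, 0.656, -0.0], [0.0, -0.001, -1.0]]
ft_force: [2.2, -5.0, -6.7]
grip_width: 0.586
```

```bash
python3 look.py|sed 's/.*q.*head/head/'
```

```text
head -131.03 zax [0.0003, -0.0004, -1.0]
F [2.2, -4.98, -6.67] Ftool [2.31, -4.92, 6.68] M [-1.204, -0.262, 0.503] w 51.02
```

{"name": "arm_command", "arguments": {
  "moves": [
    [0,0,0,0.007]
  ]
}}

```text
t: 11.9
eef_pos: [0.57, -0.0592, 0.0455]
ee_rot: [[-0.665, -0.747, 0.0], [-0.747, 0.665, -0.0], [0.0, -0.001, -1.0]]
ft_force: [0.9, -4.8, -7.9]
grip_width: 0.589
```

```bash
python3 look.py|sed 's/.*q.*head/head/'
```

```text
head -131.65 zax [0.0003, -0.0005, -1.0]
F [0.91, -4.75, -7.9] Ftool [2.95, -3.83, 7.9] M [-1.182, -0.256, 0.529] w 51.2
```

{"name": "arm_command", "arguments": {
  "moves": [
    [0,0,0,0.007]
  ]
}}

```text
t: 12.0
eef_pos: [0.5699, -0.0592, 0.0455]
ee_rot: [[-0.673, -0.74, 0.0], [-0.74, 0.673, -0.0], [0.0, -0.0, -1.0]]
ft_force: [1.3, -4.4, -6.5]
grip_width: 0.594
```

```bash
python3 look.py|sed 's/.*q.*head/head/'
```

```text
head -132.28 zax [0.0002, -0.0005, -1.0]
F [1.25, -4.42, -6.47] Ftool [2.42, -3.89, 6.48] M [-1.135, -0.218, 0.543] w 51.64
```

Onset fits consistently at heading −125.5°, so the force is now about 12 N. One last 0.6° step, then hold.

{"name": "arm_command", "arguments": {
  "moves": [
    [0,0,0,0.006]
  ]
}}

```text
t: 12.1
eef_pos: [0.5699, -0.0591, 0.0455]
ee_rot: [[-0.68, -0.733, 0.0], [-0.733, 0.68, -0.0], [0.0, -0.0, -1.0]]
ft_force: [0.7, -5.3, -6.5]
grip_width: 0.587
```

```bash
python3 look.py|sed 's/.*q.*head/head/'
```

```text
head -132.82 zax [0.0002, -0.0004, -1.0]
F [0.72, -5.27, -6.5] Ftool [3.38, -4.11, 6.5] M [-1.167, -0.299, 0.596] w 51.06
```

{"name": "arm_command", "arguments": {
  "moves": [
    [0,0,0,0],
    [0,0,0,0],
    [0,0,0,0]
  ]
}}

```text
t: 12.4
eef_pos: [0.5699, -0.0592, 0.0455]
ee_rot: [[-0.68, -0.734, 0.0], [-0.734, 0.68, -0.0], [0.0, -0.0, -1.0]]
ft_force: [0.4, -5.8, -6.1]
grip_width: 0.589
```

```bash
python3 look.py
```

```text
t 12.4 q [0.18, 0.49, -0.34, 0.0, -0.73, -0.93] p [0.5699, -0.0592, 0.0455] head -132.82 zax [0.0003, -0.0004, -1.0]
F [0.42, -5.76, -6.06] Ftool [3.94, -4.22, 6.06] M [-1.205, -0.274, 0.508] w 51.24
```

Clamping is set at about 13 N from both torque and angle. I'll let go of the ring and rise straight up to bar height.

{"name": "arm_command", "arguments": {
  "moves": [
    [0,0,0,0],
    [0,0,0,0],
    [0,0,0,0],
    [0,0,0,0],
    [0,0,0,0],
    [0,0,0,0]
  ],
  "hand": 0.15
}}

```text
t: 13.0
eef_pos: [0.5699, -0.0588, 0.0457]
ee_rot: [[-0.68, -0.734, 0.0], [-0.734, 0.68, 0.0], [-0.0, -0.0, -1.0]]
ft_force: [0.4, 0.6, 0.1]
grip_width: 0.846
```

{"name": "arm_command", "arguments": {
  "moves": [
    [0,0,-0.01,0],
    [0,0,-0.02,0],
    [0,0,-0.03,0],
    [0,0,-0.034,0],
    [0,0,-0.034,0],
    [0,0,-0.034,0]
  ]
}}

```text
t: 13.6
eef_pos: [0.5696, -0.0589, 0.0796]
ee_rot: [[-0.68, -0.733, -0.0], [-0.733, 0.68, 0.0], [-0.0, 0.0, -1.0]]
ft_force: [-0.1, -0.0, -0.1]
grip_width: 0.851
```

```bash
python3 look.py
```

```text
t 13.6 q [0.18, 0.45, -0.31, -0.0, -0.81, -0.93] p [0.5696, -0.0589, 0.0796] head -132.83 zax [-0.0, 0.0002, -1.0]
F [-0.12, -0.0, -0.14] Ftool [0.08, 0.08, 0.14] M [0.077, -0.112, 0.01] w 74.06
```

{"name": "arm_command", "arguments": {
  "moves": [
    [-0.001,-0.0005,0,-0.08],
    [-0.001,-0.0005,0,-0.16],
    [-0.001,-0.0005,0,-0.24],
    [-0.001,-0.0005,0,-0.298],
    [-0.001,-0.0005,0,-0.298],
    [-0.001,-0.0005,0,-0.298]
  ]
}}

```text
t: 14.2
eef_pos: [0.5705, -0.0585, 0.0791]
ee_rot: [[-0.277, -0.961, -0.001], [-0.961, 0.277, -0.0], [0.0, 0.001, -1.0]]
ft_force: [-0.5, -0.1, 0.1]
grip_width: 0.851
```

Run:
```python
from h import *
st()
c=r.read_camera("side"); u,v=proj(c,[.571,-.059,.07]).astype(int)
cv2.imwrite("pics/f.png",cv2.resize(c["image"][v-45:v+45,u-60:u+60],None,fx=6,fy=6,interpolation=cv2.INTER_CUBIC)[:,:,::-1])
```

```text
t 14.2 q [0.18, 0.45, -0.31, -0.0, -0.81, -0.46] p [0.5705, -0.0585, 0.0791] head -106.11 zax [-0.001, -0.0001, -1.0]
F [-0.53, -0.14, 0.1] Ftool [0.28, 0.47, -0.1] M [0.057, -0.124, -0.054] w 74.04
```

View pics/f.png

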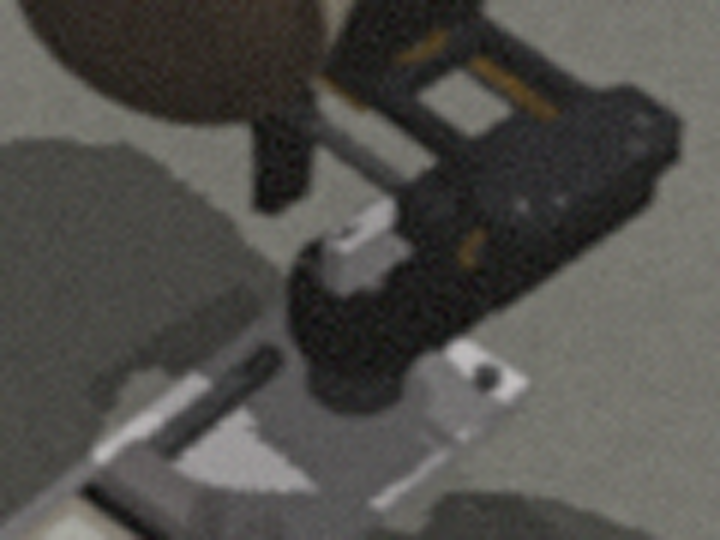

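The bar at (360,235) still lies along the fixture, between the fingers, which are clear of the ring. I'll close on the bar.

{"name": "arm_command", "arguments": {
  "moves": [
    [0,0,0,0],
    [0,0,0,0],
    [0,0,0,0],
    [0,0,0,0],
    [0,0,0,0],
    [0,0,0,0],
    [0,0,0,0],
    [0,0,0,0],
    [0,0,0,0],
    [0,0,0,0]
  ],
  "hand": 1
}}

```text
t: 15.25
eef_pos: [0.5706, -0.0585, 0.0796]
ee_rot: [[-0.275, -0.961, -0.0], [-0.961, 0.275, 0.0], [0.0, 0.0, -1.0]]
ft_force: [-0.4, 0.4, 0.5]
grip_width: 0.134
```

```bash
python3 look.py
```

```text
t 15.25 q [0.18, 0.45, -0.31, -0.0, -0.81, -0.46] p [0.5706, -0.0585, 0.0796] head -105.99 zax [-0.0004, 0.0, -1.0]
F [-0.45, 0.38, 0.53] Ftool [-0.24, 0.54, -0.53] M [0.178, 0.166, 0.057] w 11.62
```

The bar is gripped at 11.6 mm and centred. I'll turn clockwise; the stop is expected near heading −170.4°.

{"name": "arm_command", "arguments": {
  "moves": [
    [0,0,0,0.06],
    [0,0,0,0.12],
    [0,0,0,0.18],
    [0,0,0,0.24],
    [0,0,0,0.3],
    [0,0,0,0.36],
    [0,0,0,0.42],
    [0,0,0,0.48],
    [0,0,0,0.54],
    [0,0,0,0.6]
  ]
}}

```text
t: 16.25
eef_pos: [0.5707, -0.0584, 0.0796]
ee_rot: [[-0.941, -0.339, -0.0], [-0.339, 0.941, -0.0], [0.0, 0.0, -1.0]]
ft_force: [-1.1, 0.2, 0.7]
grip_width: 0.134
```

```bash
python3 look.py
```

```text
t 16.25 q [0.18, 0.45, -0.31, -0.0, -0.81, -1.41] p [0.5707, -0.0584, 0.0796] head -160.2 zax [-0.0003, -0.0, -1.0]
F [-1.11, 0.15, 0.69] Ftool [0.99, 0.52, -0.69] M [0.238, -0.018, 0.019] w 11.62
```

{"name": "arm_command", "arguments": {
  "moves": [
    [0,0,0,0.02],
    [0,0,0,0.04],
    [0,0,0,0.06],
    [0,0,0,0.08]
  ]
}}

```text
t: 16.65
eef_pos: [0.5707, -0.0584, 0.0796]
ee_rot: [[-0.975, -0.221, -0.0], [-0.221, 0.975, 0.0], [0.0, 0.0, -1.0]]
ft_force: [-0.4, -0.1, -0.1]
grip_width: 0.136
```

```bash
python3 look.py
```

```text
t 16.65 q [0.18, 0.45, -0.31, -0.0, -0.81, -1.53] p [0.5707, -0.0584, 0.0796] head -167.25 zax [-0.0003, 0.0, -1.0]
F [-0.4, -0.1, -0.14] Ftool [0.41, -0.01, 0.14] M [0.186, 0.017, -0.023] w 11.87
```

{"name": "arm_command", "arguments": {
  "moves": [
    [0,0,0,0.01],
    [0,0,0,0.02],
    [0,0,0,0.03]
  ]
}}

```text
t: 16.95
eef_pos: [0.5706, -0.0585, 0.0796]
ee_rot: [[-0.985, -0.175, -0.0], [-0.175, 0.985, 0.0], [0.0, 0.0, -1.0]]
ft_force: [-1.4, 1.0, 0.4]
grip_width: 0.132
```

```bash
python3 look.py|sed 's/.*q.*head/head/'
```

```text
head -169.94 zax [-0.0004, 0.0, -1.0]
F [-1.42, 1.03, 0.42] Ftool [1.22, 1.26, -0.42] M [0.249, 0.123, 0.061] w 11.47
```

{"name": "arm_command", "arguments": {
  "moves": [
    [0,0,0,0.008]
  ]
}}

```text
t: 17.05
eef_pos: [0.5707, -0.0585, 0.0795]
ee_rot: [[-0.987, -0.163, -0.0], [-0.163, 0.987, -0.0], [0.0, -0.0, -1.0]]
ft_force: [-0.8, 0.6, 0.9]
grip_width: 0.134
```

```bash
python3 look.py|sed 's/.*q.*head/head/'
```

```text
head -170.64 zax [-0.0003, -0.0001, -1.0]
F [-0.85, 0.59, 0.94] Ftool [0.74, 0.72, -0.94] M [0.368, 0.186, 0.321] w 11.67
```

{"name": "arm_command", "arguments": {
  "moves": [
    [0,0,0,0.008]
  ]
}}

```text
t: 17.15
eef_pos: [0.5707, -0.0584, 0.0795]
ee_rot: [[-0.988, -0.151, -0.0], [-0.151, 0.988, -0.0], [0.001, -0.0, -1.0]]
ft_force: [-1.8, 0.4, 1.3]
grip_width: 0.135
```

```bash
python3 look.py|sed 's/.*q.*head/head/'
```

```text
head -171.29 zax [-0.0005, -0.0003, -1.0]
F [-1.81, 0.38, 1.3] Ftool [1.74, 0.65, -1.3] M [0.299, 0.246, 0.575] w 11.77
```

Mz rose to 0.32 and then 0.58 N m within 1.3°, right at the expected −170.4°, so this is the stop. I'll let go and lift away.

{"name": "arm_command", "arguments": {
  "moves": [
    [0,0,0,0],
    [0,0,0,0],
    [0,0,0,0],
    [0,0,0,0],
    [0,0,0,0],
    [0,0,0,0]
  ],
  "hand": 0.4
}}

```text
t: 17.75
eef_pos: [0.5708, -0.0585, 0.0795]
ee_rot: [[-0.989, -0.151, 0.0], [-0.151, 0.989, 0.0], [-0.0, 0.0, -1.0]]
ft_force: [0.6, 0.4, -0.2]
grip_width: 0.565
```

{"name": "arm_command", "arguments": {
  "moves": [
    [0,0,-0.02,0],
    [0,0,-0.05,0],
    [0,0,-0.09,0],
    [0,0,-0.13,0],
    [0,0,-0.16,0],
    [0,0,-0.16,0],
    [0,0,-0.16,0]
  ]
}}

```text
t: 18.45
eef_pos: [0.5708, -0.0583, 0.24]
ee_rot: [[-0.989, -0.15, 0.001], [-0.15, 0.989, 0.001], [-0.001, 0.001, -1.0]]
ft_force: [0.2, -0.2, -0.9]
grip_width: 0.601
```

{"name": "arm_command", "arguments": {
  "moves": [
    [0.25,0,0,0],
    [0.25,0,0,0],
    [0.25,0,0,0],
    [0.25,0,0,0],
    [0.25,0,0,0],
    [0.25,-0.25,0,0],
    [0.25,-0.25,0,0],
    [0.25,-0.25,0,0],
    [0.25,-0.25,0,0],
    [0.25,-0.25,0,0]
  ]
}}

```text
t: 19.45
eef_pos: [0.3605, -0.345, 0.2379]
ee_rot: [[-0.989, -0.15, -0.002], [-0.15, 0.989, 0.002], [0.002, 0.002, -1.0]]
ft_force: [2.2, 0.4, -0.2]
grip_width: 0.603
```

Run:
```python
from h import *
st(); out=[]
for n in("side","top"):
    c=r.read_camera(n); u,v=proj(c,[.585,0,.04]).astype(int)
    out.append(cv2.resize(c["image"][v-50:v+50,u-65:u+65],None,fx=6,fy=6,interpolation=cv2.INTER_CUBIC)[:300*2])
im=np.vstack([cv2.resize(x,(390,300)) for x in out])
cv2.imwrite("pics/g.png",cv2.resize(im,None,fx=1,fy=1)[:,:,::-1])
```

```text
t 19.45 q [-0.44, 0.17, -0.28, -0.0, -1.13, -0.98] p [0.3605, -0.345, 0.2379] head -171.35 zax [-0.0025, 0.0017, -1.0]
F [2.19, 0.4, -0.21] Ftool [-2.23, 0.07, 0.21] M [0.141, -0.322, 0.025] w 52.48
```

View pics/g.png

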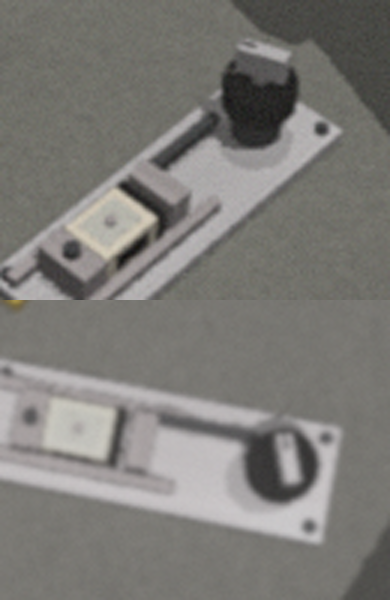

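The bar at (287,458) now stands about 70° across the vice, the cell sits flush between backstop and pad, and the arm is clear. I'll settle and hand in.

{"name": "arm_command", "arguments": {
  "moves": [
    [0,0,0,0],
    [0,0,0,0],
    [0,0,0,0]
  ]
}}

```text
t: 19.85
eef_pos: [0.3611, -0.3421, 0.2394]
ee_rot: [[-0.988, -0.152, -0.0], [-0.152, 0.988, 0.0], [0.0, 0.0, -1.0]]
ft_force: [0.1, 0.0, -0.2]
grip_width: 0.601
```

```bash
python3 -c "
from h import *
st(); print(r.finish_job())"
```

```text
t 19.85 q [-0.43, 0.16, -0.28, -0.0, -1.13, -0.99] p [0.3611, -0.3421, 0.2394] head -171.24 zax [-0.0005, 0.0004, -1.0]
F [0.1, 0.03, -0.23] Ftool [-0.11, 0.01, 0.23] M [0.116, -0.124, 0.037] w 52.25
the job is handed in; nothing more can be done
None
```

I clamped the cell at about 13 N, then locked the setting and let go. The job was handed in at 19.9 s with the robot touching nothing.

- **Clamping:** I turned the outer ring 1.16 rad clockwise. The torque began to rise about 0.13 rad before the end, which by the given stiffness means about 13 N. The last torque reading while turning was 0.596 N m, a little above the 0.55 expected; that sample alone would mean about 16 N. The readings just before it fitted 12 N, and sensor noise is about ±0.03 N m, so the force was well under 25 N.
- **Locking:** I turned the inner knob clockwise from above the ring, with the fingertips about 7 mm clear of it. The torque climbed from 0.06 to 0.58 N m right where the stop was expected.
- **Final picture:** the bar stands about 70° across the vice and the cell is flush between the pad and the backstop. I did not picture the mouse, weight, jar and yellow look-alikes again at the end; the arm passed well above their height.
- **What went wrong:** while turning the ring I overshot one centring correction, which left side forces of about 5 to 7 N on the gripper. They vanished when I let go.

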